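# Gauge the till rolls at the packing bench

### The arm

A 6-joint arm with a two-finger parallel gripper is mounted at the origin on the work surface. World frame = base frame: x ahead of the robot, y to its left, z up, the work surface at z = 0. Lengths are in m, angles in rad, forces in N, time in s.
With the tool pointing down it reaches from about 0.325 to 0.9 m from the base axis. Payload 3.5 kg.
Tool frame: the origin (TCP) lies at the very end of the fingers, on their centre line; the grasp point (between the pads) lies 19 mm behind it (robot.hold_point_z is the distance from the TCP to the grasp point, in m); z points along the fingers, y is the line along which they close (so a half turn about z gives the same grasp; the last joint's range is limited). The gripper opens to 85 mm and grips with 20 to 120 N. Pads are 22 mm wide; open, the fingers measure 114 mm over their backs; the gripper's body (76 mm by 85 mm) begins 54 mm behind the grasp point. The pads swing forward as they close: fully open they stand 13 mm farther back than shut.
Start: joints at [1.106, 0.276, -0.026, 1.268, 0, 1.467], TCP at [0.221, 0.585, 0.231] pointing down, gripper open.
Joint ranges: [-3.12, 3.12], [-0.85, 1.88], [-1.08, 1.24], [-1.95, 2.15], [-1.57, 1.53], [-3.14, 3.14]. Speed limits (rad/s): [2.57, 2.57, 3.14, 3.14, 3.14, 3.14].

### API

Orientations are given as a rotation vector (axis times angle).
In Python, from cell import robot gives the robot as it stands.
- The arm moves only by the tool carry_out, never from a script. Its argument "commands" is a list of rows, each an object with "gripper": the finger opening in cm, from 0 to 8.54; "delta_pos": the shift along the tool's x, y, z in cm, a list of three; "twist": the turn about the tool's z in rad. In form: [{"gripper": gripper, "delta_pos": [x, y, z], "twist": twist}, ...]. A call has 1 to 20 rows; each row shifts and turns the commanded pose from where the row before left it, along the tool's axes as they then stand; what a row does not reach is not made up. A row lasts 1/8 s, in which the tool goes at most 62.5 mm and 10.7 degrees, less where a joint would pass 70% of its speed; a pose out of reach is approached as far as the arm can. A call is refused whole if a number of a shift passes 6.25 or a number of a turn 0.188, either way. A call with a gripper value outside its range is refused whole. The fingers move at their own pace and stop on an object; "newtons" is the grip in N (left out, the last holds). Time passes only in rows, so rows that do not move let the fingers close. It gives the time, the measured TCP pose, the force, the opening and the grip force at its end, in the units of the state.
- robot.observe(): the state, without advancing time (a new reading comes with each control period).
- robot.camera(name): name is "side" or "top" or "wrist"; returns a dict with "pixels" (384x512x3 uint8, red, green, blue), "range_z" (384x512 float32, m along the optical axis (not along the pixel's ray), 0 where there is no reading), "fx", "fy", "cx", "cy" (pixels), "k1" (the pictures are not rectified: a ray, as slopes to the right and down, at radius r is drawn at 1 + k1 r^2 times it, then the intrinsics apply), "camera_from_world" (4x4, takes a point from world to camera coordinates); the wrist camera has in their place "hand_eye" (4x4, takes a point from camera to tool coordinates, whose origin is the TCP and whose axes are the flange's). Camera axes: x right, y down, z forward; pixel columns grow to the right and rows downward; lengths in m; the calibration is good to about 2 mm. A picture is of the moment at which its call begins: read the wrist's pose just before it.
- robot.sign_off(): hands the job in; it is judged then, once.
The state is a dict: "t": time; "q": joint angles; "qvel": joint speeds; "effort": joint torques, N m; "eef_pos": TCP position; "tool_rot": TCP orientation; "force": force on the tool from outside, world axes, zero at the start; "wrist_torque": the same for the moment, N m; "width": finger opening in m; "grip_force": force on a finger pad.
Only numpy, scipy, OpenCV 4.12 (cv2) and the standard library are available. Lean on these libraries where they do the work, as an engineer would, in place of code of your own. Each camera call takes 0.05 s, during which the arm holds its last target. There are 200 camera calls.

### The job

Lift the lid of the grey gauge box open and set it gently back on its stop, without letting it fall either way, and leave it open. Then sort the two loose paper rolls: slide the one that fits down through the round bore in the box's deck so that it stays inside the box, and stand the one that is too thick upright in the black reject tray. Leave the tape measure and the marker where they are.

Things in the scene. Friction and masses are not known exactly. Their poses are not given: they have to be found in the camera images.
- gauge_box: Fixed grey box 150 (x) x 200 (y) x 100 mm high, closed by an aluminium deck 12 mm thick whose top is 100 mm above the table; hollow below the deck (floor 5 mm thick, walls 5 mm, 83 mm clear height). Origin: centre of its underside, on the table; x points from its front (handle side, towards the robot) to its hinge side, z up. Its place and yaw vary; it and the tray may change sides.
- bore (a point): Centre of the mouth of the round gauge bore in the deck, level with the deck's top, 25 mm in front (-x) of the box's centre. Bore diameter 50 mm, with a 2 mm chamfer, straight through the 12 mm deck. Covered by the lid while that is shut. Axes as the box.
- lid (a joint): Angle of the grey lid about the hinge: 0 shut, grows as it opens, rests on its stop at 1.90 rad (19 degrees past upright). Nearly free hinge, lid and handle 0.25 kg: it falls shut if let go before upright and falls back hard onto the stop if let go soon after it; on the stop its own weight holds it.
- lid_hinge (a point): Middle of the hinge line, on the far top edge of the box (75 mm behind the box's centre, 100 mm above the table). The hinge line runs along the box's y. The lid is a slab 150 x 200 x 8 mm that lies on the deck from this line forward. The point turns with the lid.
- lid_handle (a point): Middle of the handle's bar: a round steel bar 12 mm thick, 90 mm long, parallel to the hinge line, carried by a sloping leg at each end. With the lid shut it lies 165 mm in front of the hinge line and 43 mm above it (15 mm in front of the lid's front edge, 35 mm above the lid's top face), 143 mm above the table. Its point turns with the lid.
- roll_thin: Loose off-white paper till roll with a dark core, standing, 44 mm diameter, 70 mm tall, about 0.09 kg. Passes the bore. Origin: centre of its underside, z along its axis.
- roll_thin_center (a point): Middle of the thin roll, 35 mm above its underside on its axis.
- roll_thick: Loose off-white paper till roll like the other but 54 mm diameter, 70 mm tall, about 0.09 kg. Too thick for the bore. Origin: centre of its underside, z along its axis.
- tray: Fixed open black reject tray, 150 x 150 mm outside, 30 mm high, walls and floor 5 mm thick. Origin: centre of its underside, on the table.
- tape_measure: Bystander: black and yellow tape measure, 70 x 32 x 60 mm, on the table. Origin: centre of its underside.
- marker: Bystander: grey marker with a dark cap, 130 x 14 x 14 mm, lying on the table along its x. Origin: centre of its underside.
There are look-alikes about, which are no part of the job. Leave any orange look-alike of the roll_thick alone. Leave any green look-alike of the roll_thin alone.

How it is judged:
By the outcome, as a careful person would: the job done as asked, in the order asked, and still so for the second after the job is handed in, with the robot touching nothing.
It also fails if it takes over 72 s, if anything falls off the work surface, if the arm or the gripper's body presses on something with over 40 N, if the wrist force passes 120 N, or if a joint passes its speed limit or range.

## Working session

There is one attempt and no reset: what is moved stays moved. The work goes in short steps, Python scripts to look and compute and a tool call to move; the robot and the scene stay as the last step left them, time stands still between calls to the robot, and variables do not carry over. Pictures are saved under pics/ and viewed, at most 10 in all, crops included, and the job is handed in when it is done.

Besides the shell and the picture viewer there is one more tool, called after "Call:" as name(argument=value, ...) on one line, values as JSON. carry_out: Moves the arm, as the interface text tells. Its arguments: {"type":"object","properties":{"commands":{"type":"array"},"newtons":{"type":"number"}},"required":["commands"]}

```bash
ls; mkdir -p pics; cat > h.py <<'E'
import numpy as np, cv2
from scipy.spatial.transform import Rotation as R
from cell import robot
def snap(n, f=None):
    o=robot.observe(); c=robot.camera(n)
    if n=="wrist":
        T=np.eye(4);T[:3,:3]=R.from_rotvec(o["tool_rot"]).as_matrix();T[:3,3]=o["eef_pos"]
        c["wc"]=T@c["hand_eye"]
    else: c["wc"]=np.linalg.inv(c["camera_from_world"])
    if f: cv2.imwrite("pics/"+f,c["pixels"][:,:,::-1])
    return c
def rays(c,uv):
    K=np.array([[c["fx"],0,c["cx"]],[0,c["fy"],c["cy"]],[0,0,1]])
    uv=np.asarray(uv,float).reshape(-1,1,2)
    xy=cv2.undistortPoints(uv,K,np.array([c["k1"],0,0,0]))[:,0]
    return np.c_[xy,np.ones(len(xy))]
def onplane(c,uv,z):
    d=rays(c,uv)@c["wc"][:3,:3].T; o=c["wc"][:3,3]
    return o+d*((z-o[2])/d[:,2])[:,None]
def cloud(c):
    v,u=np.mgrid[:384,:512]
    p=rays(c,np.c_[u.ravel(),v.ravel()])*c["range_z"].ravel()[:,None]
    P=p@c["wc"][:3,:3].T+c["wc"][:3,3]
    P[c["range_z"].ravel()==0]=np.nan
    return P.reshape(384,512,3)
E
python3 - <<'E'
from h import *
a=snap("top","top1.png");b=snap("side","side1.png")
print(robot.observe()); print(a["wc"][:3,3],b["wc"][:3,3],a["k1"])
np.set_printoptions(precision=3,suppress=True)
P=cloud(a);print(P[::48,::64].reshape(8,-1,3))
E
```

```text
pics
{'t': 0.1, 'q': array([ 1.10560710e+00,  2.77071517e-01, -2.77499891e-02,  1.26801745e+00,
        2.00403186e-05,  1.46740057e+00]), 'qvel': array([ 0.00308867, -0.0033035 ,  0.0009151 , -0.00044869,  0.00028427,
        0.00032535]), 'effort': array([ 2.41129155e-04, -4.46710038e+01,  2.96127748e+01,  8.47594638e-03,
       -1.02956333e-04, -1.58036784e-05]), 'eef_pos': array([0.22089929, 0.58389736, 0.23025953]), 'tool_rot': array([-5.65102659e-01, -3.08974655e+00,  3.07034792e-03]), 'force': array([-0.11776091, -1.2119253 ,  1.1248736 ]), 'wrist_torque': array([ 0.03857157, -0.00238567,  0.0280737 ]), 'grip_force': 0.0, 'width': 0.08516703880080052}
[ 0.32073697 -0.07043073  1.41735677] [ 0.0818204  -0.74994758  0.70193674] -0.16543770078400896
[[[ 1.899  1.226 -0.543]
  [ 1.909  0.887 -0.649]
  [ 1.9    0.536 -0.708]
  [ 1.892  0.184 -0.752]
  [ 1.863 -0.172 -0.754]
  [ 1.849 -0.53  -0.762]
  [ 1.827 -0.892 -0.746]
  [ 1.833 -1.285 -0.753]]

 [[ 1.722  1.312 -0.752]
  [ 1.418  0.729 -0.355]
  [ 1.429  0.45  -0.433]
  [ 1.587  0.191 -0.754]
  [ 1.559 -0.151 -0.753]
  [ 1.537
[... 579 characters left out ...]
18 -0.088  0.   ]
  [ 0.603 -0.292  0.002]
  [ 0.59  -0.502 -0.004]
  [ 0.566 -0.699  0.044]]

 [[ 0.516  0.775 -0.002]
  [ 0.504  0.543 -0.001]
  [ 0.49   0.327  0.007]
  [ 0.478  0.123  0.002]
  [ 0.454 -0.076  0.109]
  [ 0.444 -0.267  0.071]
  [ 0.434 -0.481  0.001]
  [ 0.414 -0.675  0.046]]

 [[ 0.357  0.774 -0.003]
  [ 0.35   0.546 -0.004]
  [ 0.341  0.333 -0.002]
  [ 0.329  0.132 -0.004]
  [ 0.317 -0.066 -0.004]
  [ 0.302 -0.264 -0.   ]
  [ 0.285 -0.465  0.001]
  [ 0.264 -0.675  0.001]]

 [[ 0.233  0.548  0.381]
  [ 0.198  0.549 -0.003]
  [ 0.193  0.338  0.003]
  [ 0.184  0.138  0.003]
  [ 0.171 -0.056 -0.002]
  [ 0.156 -0.251  0.001]
  [ 0.137 -0.451 -0.003]
  [ 0.114 -0.657  0.002]]]
```

View pics/top1.png

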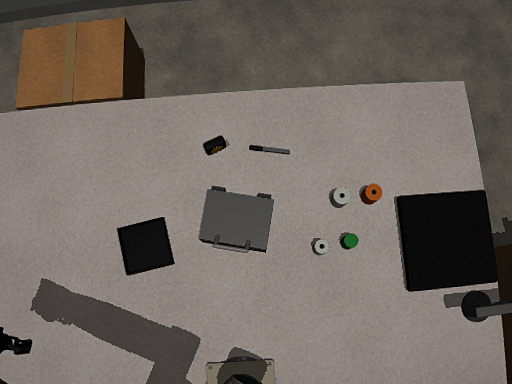

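View pics/side1.png

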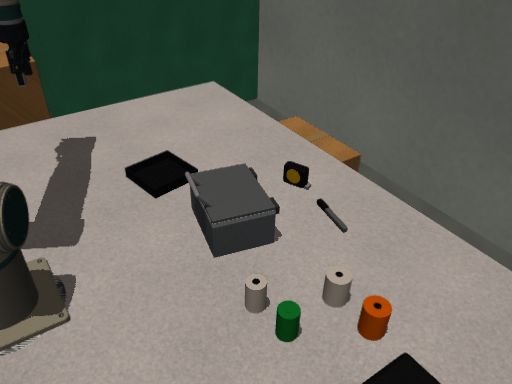

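The top view shows the box around (237,220) with its handle bar at (232,248). The tray is at (146,246), the thin roll at (320,246) and the thick roll at (341,196). The green roll is at (350,240) and the orange one at (372,192). The tape and marker are behind the box, and the side view agrees.

```bash
python3 - <<'E'
from h import *
np.set_printoptions(precision=4,suppress=True)
a=snap("top");P=cloud(a);z=P[...,2]
g=a["pixels"].astype(int)
v,u=np.mgrid[:384,:512]
def reg(u0,u1,v0,v1): return (u>u0)&(u<u1)&(v>v0)&(v<v1)
def rect(m,h,name):
    uv=np.c_[u[m],v[m]]; p=onplane(a,uv,h)[:,:2]
    r=cv2.minAreaRect(p.astype(np.float32)*1000); print(name,r,cv2.boxPoints(r).round(0).tolist(),p.mean(0))
m=reg(190,285,178,258)&(z>.095)&(z<.122); 
rect(m,.108,"lid")
m2=reg(190,285,225,258)&(z>.128); rect(m2,.149,"handle"); print(m2.sum(), np.nanmedian(z[m2]))
t=reg(105,185,205,285)&(g.sum(2)<120); rect(t,.03,"tray")
for n,b in dict(thin=(308,332,234,258),thick=(328,353,183,209),green=(340,360,231,251),orange=(361,384,181,205)).items():
    m=reg(*b)&(z>.055); q=onplane(a,np.c_[u[m],v[m]],.07)[:,:2]
    (cx,cy),r=cv2.minEnclosingCircle(q.astype(np.float32)); print(n,m.sum(),q.mean(0),(cx,cy),r,np.nanmedian(z[m]))
    # table-level range: dark core
s=snap("side");Ps=cloud(s)
for n,(x,y) in dict(thin=(256,281),thick=(338,274)).items(): print(n,onplane(s,[[x,y]],.07))
Z=Ps[...,2]
mm=(Z>.128)&(Ps[...,0]>.2)&(Ps[...,0]<.7)&(abs(Ps[...,1])<.25); q=Ps[mm]; print("side handle",mm.sum(),q.min(0),q.max(0),q.mean(0)); r=cv2.minAreaRect((q[:,:2]*1000).astype(np.float32));print(r)
E
```

```text
lid ((526.3660278320312, -23.516868591308594), (200.22900390625, 163.51461791992188), 76.82649993896484) [[424.0, -102.0], [583.0, -140.0], [629.0, 55.0], [470.0, 93.0]] [ 0.5225 -0.0229]
handle ((440.15301513671875, -4.255256652832031), (100.45072937011719, 27.008460998535156), 77.20060729980469) [[416.0, -50.0], [442.0, -56.0], [464.0, 42.0], [438.0, 48.0]] [ 0.4352 -0.0036]
193 0.1472168418917592
tray ((466.91619873046875, 267.45343017578125), (151.34158325195312, 152.12713623046875), 10.66748046875) [[378.0, 328.0], [407.0, 179.0], [555.0, 207.0], [527.0, 356.0]] [0.4663 0.2667]
thin 179 [ 0.425  -0.2692] (0.42446523904800415, -0.269505113363266) 0.022898005321621895 0.06982225675740072
thick 246 [ 0.5744 -0.3446] (0.5747926831245422, -0.3442612588405609) 0.028172748163342476 0.06956077549123607
green 182 [ 0.4359 -0.3576] (0.4358711540699005, -0.35782283544540405) 0.023467829450964928 0.06947707072074905
orange 254 [ 0.5788 -0.4442] (0.5790595412254333, -0.4448299705982208) 0.029386280104517937 0.07005361213866312
thin [[ 0.4271 -0.2697  0.07  ]]
thick [[ 0.5744 -0.345   0.07  ]]
side handle 203 [ 0.4169 -0.0541  0.1284] [0.4618 0.0485 0.1512] [ 0.433  -0.0116  0.1438]
((439.2523193359375, -3.3385543823242188), (102.47899627685547, 26.16244125366211), 77.68875122070312)
```

Call:
carry_out(commands=[{"gripper": 5,"delta_pos": [-2.9,-3.38,0],"twist": 0},{"gripper": 5,"delta_pos": [-2.9,-3.38,0],"twist": 0},{"gripper": 5,"delta_pos": [-2.9,-3.38,0],"twist": 0},{"gripper": 5,"delta_pos": [-2.9,-3.38,0],"twist": 0},{"gripper": 5,"delta_pos": [-2.9,-3.38,0],"twist": 0},{"gripper": 5,"delta_pos": [-2.9,-3.38,0],"twist": 0},{"gripper": 5,"delta_pos": [-2.9,-3.38,0],"twist": 0},{"gripper": 5,"delta_pos": [-2.9,-3.38,0],"twist": 0},{"gripper": 5,"delta_pos": [-2.9,-3.38,0],"twist": 0},{"gripper": 5,"delta_pos": [-2.9,-3.38,0],"twist": 0},{"gripper": 5,"delta_pos": [-2.9,-3.38,0],"twist": 0},{"gripper": 5,"delta_pos": [-2.9,-3.38,0],"twist": 0},{"gripper": 5,"delta_pos": [-2.9,-3.38,0],"twist": 0},{"gripper": 5,"delta_pos": [-2.9,-3.38,0],"twist": 0},{"gripper": 5,"delta_pos": [0,0,0],"twist": 0.18},{"gripper": 5,"delta_pos": [0,0,0],"twist": 0.18},{"gripper": 5,"delta_pos": [0,0,0],"twist": 0.18},{"gripper": 5,"delta_pos": [0,0,0],"twist": 0.18},{"gripper": 5,"delta_pos": [0,0,0],"twist": 0.18},{"gripper": 5,"delta_pos": [0,0,0],"twist": 0.18}], newtons=20)

```text
t: 2.7
eef_pos: [0.4332, -0.0017, 0.2312]
tool_rot: [-2.081, -2.354, 0.0]
force: [0.2, 0.6, 0.1]
width: 0.0501
grip_force: 0.0
```

Call:
carry_out(commands=[{"gripper": 5,"delta_pos": [0,0,0],"twist": 0.18},{"gripper": 5,"delta_pos": [0,0,0],"twist": 0.18},{"gripper": 5,"delta_pos": [0,0,0],"twist": 0},{"gripper": 5,"delta_pos": [0,0,0],"twist": 0}])

```text
t: 3.2
eef_pos: [0.4334, -0.0017, 0.2312]
tool_rot: [-2.46, -1.954, 0.0]
force: [-0.1, 0.2, -0.2]
width: 0.0499
grip_force: 0.0
```

```bash
cat >> h.py <<'E'
def go(p,yaw_y=None):
    "cm along tool axes from the measured TCP to p; twist to bring tool y to the line yaw_y"
    o=robot.observe();M=R.from_rotvec(o["tool_rot"]).as_matrix()
    y=np.arctan2(M[1,1],M[0,1]); s="pos %s yaw_y %.3f q %s F %s w %.4f g %.1f t %.1f"%(o["eef_pos"].round(4),y,o["q"].round(2),o["force"].round(1),o["width"],o["grip_force"],o["t"])
    print(s,"| delta cm",(100*M.T@(np.array(p)-o["eef_pos"])).round(2), "" if yaw_y is None else "twist %.3f"%(-((yaw_y-y+np.pi/2)%np.pi-np.pi/2)))
E
python3 - <<'E'
from h import *
np.set_printoptions(precision=4,suppress=True)
go([.433,-.0024,.126],-.230)
c=snap("wrist","w1.png");P=cloud(c);print(c["wc"][:3])
z=P[...,2]
m=(z>.141)&(z<.16)&(np.hypot(P[...,0]-.433,P[...,1])<.08); q=P[m]
print(m.sum(),q.min(0),q.max(0),q.mean(0),cv2.minAreaRect((q[:,:2]*1000).astype(np.float32)))
E
```

```text
pos [ 0.4334 -0.0017  0.2312] yaw_y -0.228 q [-0.15 -0.07 -0.41  1.23  0.    1.65] F [-0.1  0.2 -0.2] w 0.0499 g 0.0 t 3.2 | delta cm [-0.07 -0.02 10.52] twist 0.002
[[ 0.9743 -0.2156 -0.0649  0.4491]
 [-0.2251 -0.9337 -0.2786  0.0686]
 [-0.0005  0.286  -0.9582  0.3742]]
2442 [ 0.4185 -0.0513  0.141 ] [0.4547 0.0479 0.1517] [0.4357 0.0026 0.1482] ((436.2768249511719, -1.9705963134765625), (100.6114273071289, 16.175783157348633), 76.86109161376953)
```

View pics/w1.png

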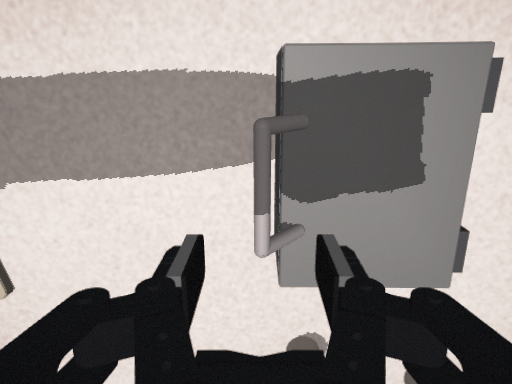

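The bar runs vertically at column 262, about midway between the fingers (edges at 203 and 318), so the gripper can descend straight onto it.

Call:
carry_out(commands=[{"gripper": 5,"delta_pos": [0,0,2],"twist": 0},{"gripper": 5,"delta_pos": [0,0,2],"twist": 0},{"gripper": 5,"delta_pos": [0,0,2],"twist": 0},{"gripper": 5,"delta_pos": [0,0,2],"twist": 0},{"gripper": 5,"delta_pos": [0,0,2],"twist": 0},{"gripper": 5,"delta_pos": [0,0,0.6],"twist": 0},{"gripper": 1,"delta_pos": [0,0,0],"twist": 0},{"gripper": 1,"delta_pos": [0,0,0],"twist": 0},{"gripper": 1,"delta_pos": [0,0,0],"twist": 0},{"gripper": 1,"delta_pos": [0,0,0],"twist": 0},{"gripper": 1,"delta_pos": [0,0,0],"twist": 0},{"gripper": 1,"delta_pos": [0,0,0],"twist": 0}], newtons=20)

```text
t: 4.75
eef_pos: [0.4349, -0.002, 0.1262]
tool_rot: [2.461, 1.949, 0.003]
force: [3.6, -1.2, 2.6]
width: 0.0113
grip_force: 19.9
```

```bash
python3 - <<'E'
from h import *
go([.433,-.0024,.125],-.230)
r=np.hypot(165,43)/10;a0=np.arctan2(43,-165)
th=np.linspace(0,1.9,41)
p=np.c_[r*np.cos(a0-th),-r*np.sin(a0-th)]
d=np.diff(p,axis=0)
for i in range(0,40,10): print([list(x) for x in d[i:i+10].round(2)])
print(p[-1]-p[0])
E
```

```text
pos [ 0.4349 -0.002   0.1262] yaw_y -0.231 q [-0.15  0.02 -0.56  0.98 -0.    1.65] F [ 3.6 -1.2  2.6] w 0.0113 g 19.9 t 4.8 | delta cm [-0.08 -0.18  0.12] twist -0.001
[[np.float64(0.22), np.float64(-0.78)], [np.float64(0.26), np.float64(-0.77)], [np.float64(0.3), np.float64(-0.75)], [np.float64(0.33), np.float64(-0.74)], [np.float64(0.37), np.float64(-0.72)], [np.float64(0.4), np.float64(-0.7)], [np.float64(0.43), np.float64(-0.68)], [np.float64(0.46), np.float64(-0.66)], [np.float64(0.5), np.float64(-0.64)], [np.float64(0.53), np.float64(-0.62)]]
[[np.float64(0.55), np.float64(-0.59)], [np.float64(0.58), np.float64(-0.56)], [np.float64(0.61), np.float64(-0.54)], [np.float64(0.63), np.float64(-0.51)], [np.float64(0.66), np.float64(-0.48)], [np.float64(0.68), np.float64(-0.44)], [np.float64(0.7), np.float64(-0.41)], [np.float64(0.72), np.float64(-0.38)], [np.float64(0.73), np.float64(-0.34)], [np.float64(0.75), np.float64(-0.31)]]
[[np.float64(0.76), np.float64(-0.27)], [np.float64(0.77), np.float64(-0.24)], [np.float64(0.79), np.float64(-0.2)], [np.float64(0.79), np.float64(-0.16)], [np.float64(0.8), np.float64(-0.12)], [np.float64(0.81), np.float64(-0.08)], [np.float64(0.81), np.float64(-0.05)], [np.float64(0.81), np.float64(-0.01)], [np.float64(0.81), np.float64(0.03)], [np.float64(0.81), np.float64(0.07)]]
[[np.float64(0.8), np.float64(0.11)], [np.float64(0.8), np.float64(0.15)], [np.float64(0.79), np.float64(0.18)], [np.float64(0.78), np.float64(0.22)], [np.float64(0.77), np.float64(0.26)], [np.float64(0.75), np.float64(0.29)], [np.float64(0.74), np.float64(0.33)], [np.float64(0.72), np.float64(0.36)], [np.float64(0.71), np.float64(0.4)], [np.float64(0.69), np.float64(0.43)]]
[25.90336823 -9.92380631]
```

Call:
carry_out(commands=[{"gripper": 1,"delta_pos": [0,0.37,-0.78],"twist": 0},{"gripper": 1,"delta_pos": [0,0.26,-0.77],"twist": 0},{"gripper": 1,"delta_pos": [0,0.3,-0.75],"twist": 0},{"gripper": 1,"delta_pos": [0,0.33,-0.74],"twist": 0},{"gripper": 1,"delta_pos": [0,0.37,-0.72],"twist": 0},{"gripper": 1,"delta_pos": [0,0.4,-0.7],"twist": 0},{"gripper": 1,"delta_pos": [0,0.43,-0.68],"twist": 0},{"gripper": 1,"delta_pos": [0,0.46,-0.66],"twist": 0},{"gripper": 1,"delta_pos": [0,0.5,-0.64],"twist": 0},{"gripper": 1,"delta_pos": [0,0.53,-0.62],"twist": 0}])

```text
t: 6.0
eef_pos: [0.469, -0.01, 0.1961]
tool_rot: [-2.458, -1.948, 0.006]
force: [-8.8, 3.5, 4.2]
width: 0.0112
grip_force: 19.7
```

Call:
carry_out(commands=[{"gripper": 1,"delta_pos": [0,0.55,-0.59],"twist": 0},{"gripper": 1,"delta_pos": [0,0.58,-0.56],"twist": 0},{"gripper": 1,"delta_pos": [0,0.61,-0.54],"twist": 0},{"gripper": 1,"delta_pos": [0,0.63,-0.51],"twist": 0},{"gripper": 1,"delta_pos": [0,0.66,-0.48],"twist": 0},{"gripper": 1,"delta_pos": [0,0.68,-0.44],"twist": 0},{"gripper": 1,"delta_pos": [0,0.7,-0.41],"twist": 0},{"gripper": 1,"delta_pos": [0,0.72,-0.38],"twist": 0},{"gripper": 1,"delta_pos": [0,0.73,-0.34],"twist": 0},{"gripper": 1,"delta_pos": [0,0.75,-0.31],"twist": 0}])

```text
t: 7.25
eef_pos: [0.5368, -0.0257, 0.2437]
tool_rot: [2.462, 1.951, 0.002]
force: [-2.9, 1.6, 3.1]
width: 0.0112
grip_force: 20.3
```

Call:
carry_out(commands=[{"gripper": 1,"delta_pos": [0,0.76,-0.27],"twist": 0},{"gripper": 1,"delta_pos": [0,0.77,-0.24],"twist": 0},{"gripper": 1,"delta_pos": [0,0.79,-0.2],"twist": 0},{"gripper": 1,"delta_pos": [0,0.79,-0.16],"twist": 0},{"gripper": 1,"delta_pos": [0,0.8,-0.12],"twist": 0},{"gripper": 1,"delta_pos": [0,0.81,-0.08],"twist": 0},{"gripper": 1,"delta_pos": [0,0.81,-0.05],"twist": 0},{"gripper": 1,"delta_pos": [0,0.81,-0.01],"twist": 0},{"gripper": 1,"delta_pos": [0,0.81,0.03],"twist": 0},{"gripper": 1,"delta_pos": [0,0.81,0.07],"twist": 0}])

```text
t: 8.5
eef_pos: [0.6141, -0.0438, 0.2511]
tool_rot: [-2.461, -1.95, 0.0]
force: [-0.1, 5.1, 0.2]
width: 0.0109
grip_force: 21.0
```

Call:
carry_out(commands=[{"gripper": 1,"delta_pos": [0,0.8,0.11],"twist": 0},{"gripper": 1,"delta_pos": [0,0.8,0.15],"twist": 0},{"gripper": 1,"delta_pos": [0,0.79,0.18],"twist": 0},{"gripper": 1,"delta_pos": [0,0.78,0.22],"twist": 0},{"gripper": 1,"delta_pos": [0,0.77,0.26],"twist": 0},{"gripper": 1,"delta_pos": [0,0.75,0.29],"twist": 0},{"gripper": 1,"delta_pos": [0,0.74,0.33],"twist": 0},{"gripper": 1,"delta_pos": [0,0.72,0.36],"twist": 0}])

```text
t: 9.5
eef_pos: [0.6741, -0.0584, 0.2326]
tool_rot: [2.462, 1.95, -0.0]
force: [0.3, 5.3, -0.2]
width: 0.0111
grip_force: 20.8
```

Call:
carry_out(commands=[{"gripper": 1,"delta_pos": [0,0.36,0.2],"twist": 0},{"gripper": 1,"delta_pos": [0,0.35,0.2],"twist": 0},{"gripper": 1,"delta_pos": [0,0.34,0.21],"twist": 0},{"gripper": 1,"delta_pos": [0,0.35,0.22],"twist": 0},{"gripper": 1,"delta_pos": [0,0,0],"twist": 0},{"gripper": 1,"delta_pos": [0,0,0],"twist": 0}])

```text
t: 10.25
eef_pos: [0.687, -0.0616, 0.2246]
tool_rot: [2.463, 1.95, -0.001]
force: [-0.9, 3.0, 1.5]
width: 0.0113
grip_force: 20.9
```

```bash
python3 - <<'E'
from h import *
go([.594+.0916,-.04-.021,.225],-.230)
s=snap("side","s2.png")
E
```

```text
pos [ 0.687  -0.0616  0.2246] yaw_y -0.231 q [-0.18  0.39  0.12  1.3  -0.    1.62] F [-0.9  3.   1.5] w 0.0113 g 20.9 t 10.2 | delta cm [ 0.02 -0.15 -0.04] twist -0.001
```

View pics/s2.png

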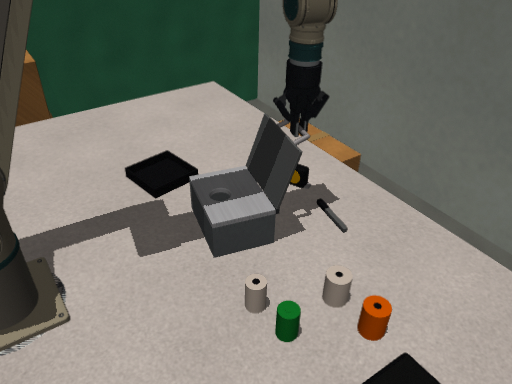

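The lid is now past upright, leaning back at about (272,165) with the bar in the fingers at (302,135). The bore shows at (222,195). I'll creep on until I feel the stop.

Call:
carry_out(commands=[{"gripper": 1,"delta_pos": [0,0.12,0.08],"twist": 0},{"gripper": 1,"delta_pos": [0,0.12,0.08],"twist": 0},{"gripper": 1,"delta_pos": [0,0,0],"twist": 0},{"gripper": 1,"delta_pos": [0,0,0],"twist": 0}])

```text
t: 10.8
eef_pos: [0.6871, -0.0616, 0.2244]
tool_rot: [-2.46, -1.949, 0.005]
force: [-9.6, 5.0, 10.1]
width: 0.0109
grip_force: 21.7
```

Call:
carry_out(commands=[{"gripper": 1,"delta_pos": [0,-0.15,-0.1],"twist": 0},{"gripper": 3,"delta_pos": [0,0,0],"twist": 0},{"gripper": 3,"delta_pos": [0,0,0],"twist": 0},{"gripper": 3,"delta_pos": [0,0,0],"twist": 0},{"gripper": 3,"delta_pos": [0,0,-1],"twist": 0},{"gripper": 3,"delta_pos": [0,0,-3],"twist": 0},{"gripper": 3,"delta_pos": [0,0,-4],"twist": 0},{"gripper": 7,"delta_pos": [-3.75,-2.96,0],"twist": 0},{"gripper": 7,"delta_pos": [-3.75,-2.96,0],"twist": 0},{"gripper": 7,"delta_pos": [-3.75,-2.96,0],"twist": 0},{"gripper": 7,"delta_pos": [-3.75,-2.96,0],"twist": 0},{"gripper": 7,"delta_pos": [-3.75,-2.96,0],"twist": 0},{"gripper": 7,"delta_pos": [-3.75,-2.96,0],"twist": 0},{"gripper": 7,"delta_pos": [-3.75,-2.96,0],"twist": 0},{"gripper": 7,"delta_pos": [0,0,4],"twist": 0},{"gripper": 7,"delta_pos": [0,0,4],"twist": 0},{"gripper": 7,"delta_pos": [0,0,0],"twist": 0},{"gripper": 7,"delta_pos": [0,0,0],"twist": 0}])

```text
t: 13.05
eef_pos: [0.4272, -0.2704, 0.2257]
tool_rot: [2.461, 1.949, 0.001]
force: [0.2, 0.1, 0.4]
width: 0.0702
grip_force: 0.0
```

```bash
python3 - <<'E'
from h import *
np.set_printoptions(precision=4,suppress=True)
go([.426,-.2695,.036])
c=snap("wrist","w3.png");P=cloud(c);z=P[...,2]
m=(z>.062)&(z<.078)&(np.hypot(P[...,0]-.426,P[...,1]+.2695)<.04); q=P[m]
print(m.sum(),q.mean(0),cv2.minEnclosingCircle((q[:,:2]*1000).astype(np.float32)),np.median(q[:,2]))
a=snap("top","top3.png");P=cloud(a);z=P[...,2]
g=cv2.cvtColor(a["pixels"],cv2.COLOR_RGB2GRAY)
# bore: dark blob on deck plane
v,u=np.mgrid[:384,:512]
W=onplane(a,np.c_[u.ravel(),v.ravel()],.1).reshape(384,512,3)
x=W[...,0]-.521;y=W[...,1]+.023
bx=.9736*x-.228*y; by=.228*x+.9736*y
near=(abs(bx+.025)<.04)&(abs(by)<.045)
print(np.percentile(g[near],[5,25,50,75,95]))
lo,hi=np.percentile(g[near],[5,75])
d=near&(z<.09)
print("depth hole",d.sum(),W[d].mean(0) if d.any() else None)
cv2.imwrite("pics/crop.png",cv2.resize(a["pixels"][170:270,180:360,::-1],None,fx=4,fy=4,interpolation=cv2.INTER_CUBIC))
E
```

```text
pos [ 0.4272 -0.2704  0.2257] yaw_y -0.231 q [-0.69  0.07 -0.29  1.21 -0.    1.11] F [0.2 0.1 0.4] w 0.0702 g 0.0 t 13.1 | delta cm [ 0.08 -0.18 18.97] 
1837 [ 0.4274 -0.2684  0.0702] ((427.24591064453125, -269.3149719238281), 21.881351470947266) 0.07032389655331805
[ 57.6  89.  145.  150.  154. ]
depth hole 218 [ 0.496  -0.0171  0.1   ]
```

View pics/crop.png

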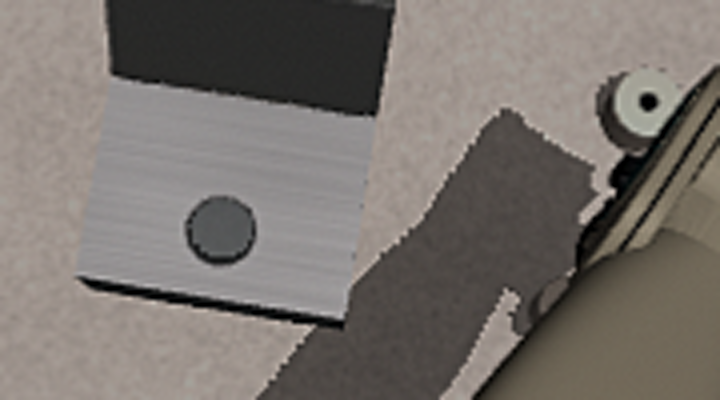

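The deck is clear with the lid standing behind it, and the bore is at crop (221,230). The depth reading puts the bore at (0.496, -0.017), which matches the box geometry. The thin roll is centred under the tool.

Call:
carry_out(commands=[{"gripper": 7,"delta_pos": [0.1,0,4],"twist": 0},{"gripper": 7,"delta_pos": [0,0,4],"twist": 0},{"gripper": 7,"delta_pos": [0,0,4],"twist": 0},{"gripper": 7,"delta_pos": [0,0,4],"twist": 0},{"gripper": 7,"delta_pos": [0,0,2],"twist": 0},{"gripper": 7,"delta_pos": [0,0,1],"twist": 0},{"gripper": 7,"delta_pos": [0,0,0],"twist": 0},{"gripper": 3.5,"delta_pos": [0,0,0],"twist": 0},{"gripper": 3.5,"delta_pos": [0,0,0],"twist": 0},{"gripper": 3.5,"delta_pos": [0,0,0],"twist": 0},{"gripper": 3.5,"delta_pos": [0,0,0],"twist": 0},{"gripper": 3.5,"delta_pos": [0,0,0],"twist": 0},{"gripper": 3.5,"delta_pos": [0,0,0],"twist": 0}], newtons=25)

```text
t: 14.78
eef_pos: [0.4277, -0.2697, 0.0354]
tool_rot: [2.46, 1.949, 0.001]
force: [0.0, -0.1, 6.2]
width: 0.0433
grip_force: 25.4
```

Call:
carry_out(commands=[{"gripper": 3.5,"delta_pos": [0,0,-1],"twist": 0},{"gripper": 3.5,"delta_pos": [0,0,-4],"twist": 0},{"gripper": 3.5,"delta_pos": [0,0,-4],"twist": 0},{"gripper": 3.5,"delta_pos": [0,0,-4],"twist": 0},{"gripper": 3.5,"delta_pos": [4.36,0.14,0],"twist": 0},{"gripper": 3.5,"delta_pos": [4.36,0.14,0],"twist": 0},{"gripper": 3.5,"delta_pos": [4.36,0.14,0],"twist": 0},{"gripper": 3.5,"delta_pos": [4.36,0.14,0],"twist": 0},{"gripper": 3.5,"delta_pos": [4.36,0.14,0],"twist": 0},{"gripper": 3.5,"delta_pos": [4.36,0.14,0],"twist": 0},{"gripper": 3.5,"delta_pos": [0,0,0],"twist": 0},{"gripper": 3.5,"delta_pos": [0,0,0],"twist": 0},{"gripper": 3.5,"delta_pos": [0,0,0],"twist": 0}])

```text
t: 16.4
eef_pos: [0.4942, -0.0169, 0.1639]
tool_rot: [-2.464, -1.949, 0.001]
force: [0.2, -0.6, -1.5]
width: 0.0435
grip_force: 26.0
```

```bash
python3 - <<'E'
from h import *
np.set_printoptions(precision=4,suppress=True)
go([.496,-.017,.15])
c=snap("wrist","w4.png");P=cloud(c)
s=snap("side","s4.png")
cv2.imwrite("pics/both.png",np.hstack([c["pixels"][:,:,::-1][:, :400],cv2.resize(s["pixels"][100:260,140:340,::-1],(400,384),interpolation=cv2.INTER_CUBIC)]))
# roll in hand as seen by both: points between deck and hand near TCP
for n,k in (("w",c),("s",s)):
    Q=cloud(k); g=k["pixels"].astype(int)
    m=(abs(Q[...,2]-.165)<.035)&(np.hypot(Q[...,0]-.496,Q[...,1]+.017)<.035)&(g.min(2)>110)
    q=Q[m]; print(n,m.sum(),q.min(0) if len(q) else '',q.max(0) if len(q) else '')
E
```

```text
pos [ 0.4942 -0.0169  0.1639] yaw_y -0.232 q [-0.16  0.09 -0.4   1.08 -0.    1.64] F [ 0.2 -0.6 -1.5] w 0.0435 g 26.0 t 16.4 | delta cm [0.03 0.18 1.39] 
w 8287 [ 0.4642 -0.0385  0.1593] [0.5297 0.005  0.2   ]
s 7 [ 0.4897 -0.004   0.1971] [0.5076 0.0057 0.1994]
```

View pics/both.png

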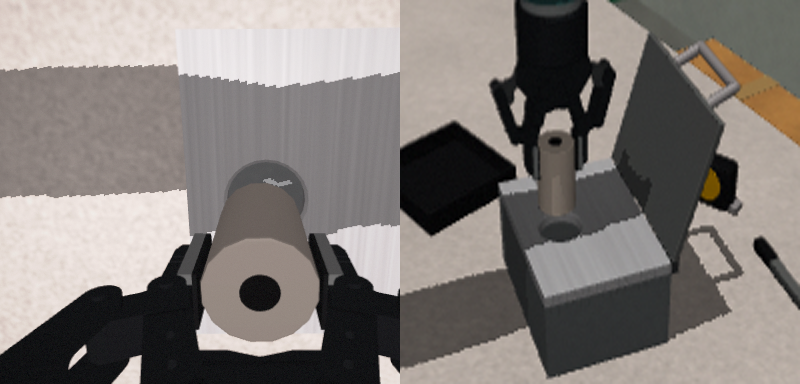

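The roll is held upright at wrist (260,290). The mouth of the bore is just beyond it, its rim spanning columns 228–305 with the top at row 160. Next I'll measure both in the same wrist picture.

```bash
python3 - <<'E'
from h import *
from scipy.optimize import least_squares
np.set_printoptions(precision=4,suppress=True)
go([.496,-.017,.15])
c=snap("wrist");Q=cloud(c);z=Q[...,2]
v,u=np.mgrid[:384,:512]
def circ(p,r0):
    f=lambda s:np.hypot(p[:,0]-s[0],p[:,1]-s[1])-r0
    r=least_squares(f,p.mean(0),loss="soft_l1",f_scale=.0005);return r.x,np.abs(r.fun).mean()
m=(abs(z-.199)<.008)&(np.hypot(Q[...,0]-.495,Q[...,1]+.017)<.03)&(v>230)
q=Q[m];print("top z",np.median(q[:,2]))
h=cv2.convexHull(np.c_[u[m],v[m]].astype(np.int32))[:,0]
zt=np.median(q[:,2]);p=onplane(c,h,zt)[:,:2];print("roll",circ(p,.022))
# bore: pixels that look through deck
W=onplane(c,np.c_[u.ravel(),v.ravel()],.1).reshape(384,512,3)
d=((z<.092)&(z>-.02)&(abs(W[...,0]-.496)<.035)&(abs(W[...,1]+.017)<.04)&(v<200)).astype(np.uint8)
n,l,s,_=cv2.connectedComponentsWithStats(d);k=1+s[1:,4].argmax();print(s[k])
# upper rim: first row of each column
pts=[(x,v[(l==k)&(u==x)].min()) for x in range(s[k][0],s[k][0]+s[k][2])]
p=onplane(c,pts,.098)[:,:2];
for r in (.025,.0255,.026): print("bore",r,circ(p,r))
E
```

```text
pos [ 0.4944 -0.017   0.1639] yaw_y -0.233 q [-0.16  0.09 -0.4   1.08 -0.    1.64] F [-0.1 -0.5 -2.2] w 0.0435 g 26.0 t 16.5 | delta cm [0.03 0.16 1.39] 
top z 0.1989176645673081
roll (array([ 0.4947, -0.0141]), np.float64(0.004846655714752811))
[ 228  162   76   38 1494]
bore 0.025 (array([ 0.4974, -0.0171]), np.float64(0.0001619039235434711))
bore 0.0255 (array([ 0.4973, -0.0177]), np.float64(0.0001968050087429294))
bore 0.026 (array([ 0.4971, -0.0182]), np.float64(0.000257119338526677))
```

```bash
python3 - <<'E'
from h import *
np.set_printoptions(precision=4,suppress=True)
c=snap("wrist");Q=cloud(c);z=Q[...,2];v,u=np.mgrid[:384,:512]
m=((abs(z-.199)<.006)&(np.hypot(Q[...,0]-.495,Q[...,1]+.017)<.03)&(c["pixels"].min(2)>90)&(v>220)).astype(np.uint8)
m=cv2.morphologyEx(m,cv2.MORPH_OPEN,np.ones((5,5)))
q=Q[m>0]; h=cv2.convexHull(np.c_[u[m>0],v[m>0]].astype(np.int32))[:,0]
p=onplane(c,h,.199)[:,:2]*1000
print(len(q),cv2.minEnclosingCircle(p.astype(np.float32)),cv2.fitEllipse(p.astype(np.float32)))
# dark core
k=((c["pixels"].max(2)<60)&(abs(u-260)<30)&(abs(v-292)<26));print(k.sum(),onplane(c,[[u[k].mean(),v[k].mean()]],.199))
E
```

```text
8715 ((495.20648193359375, -11.649850845336914), 26.310089111328125) ((494.4524841308594, -15.433232307434082), (42.72934341430664, 51.898529052734375), 79.14759826660156)
1155 [[ 0.4939 -0.0168  0.199 ]]
```

Call:
carry_out(commands=[{"gripper": 3.5,"delta_pos": [0,0.28,1],"twist": 0},{"gripper": 3.5,"delta_pos": [0,0,1],"twist": 0},{"gripper": 3.5,"delta_pos": [0,0,0.5],"twist": 0},{"gripper": 3.5,"delta_pos": [0,0,0.5],"twist": 0},{"gripper": 3.5,"delta_pos": [0,0,0.4],"twist": 0},{"gripper": 3.5,"delta_pos": [0,0,0.4],"twist": 0},{"gripper": 3.5,"delta_pos": [0,0,0],"twist": 0}])

```text
t: 17.48
eef_pos: [0.4971, -0.0166, 0.1256]
tool_rot: [-2.462, -1.95, 0.001]
force: [0.5, 0.1, -1.1]
width: 0.0436
grip_force: 26.0
```

No contact force, with the bottom of the roll now about 10 mm into the bore.

Call:
carry_out(commands=[{"gripper": 3.5,"delta_pos": [0,0,0.5],"twist": 0},{"gripper": 3.5,"delta_pos": [0,0,0.5],"twist": 0},{"gripper": 3.5,"delta_pos": [0,0,0.5],"twist": 0},{"gripper": 3.5,"delta_pos": [0,0,0.4],"twist": 0},{"gripper": 3.5,"delta_pos": [0,0,0],"twist": 0}])

```text
t: 18.1
eef_pos: [0.4969, -0.0166, 0.1064]
tool_rot: [-2.462, -1.95, 0.001]
force: [0.0, -0.3, -0.5]
width: 0.0438
grip_force: 26.0
```

Call:
carry_out(commands=[{"gripper": 5.5,"delta_pos": [0,0,0],"twist": 0},{"gripper": 5.5,"delta_pos": [0,0,0],"twist": 0},{"gripper": 5.5,"delta_pos": [0,0,0],"twist": 0},{"gripper": 5.5,"delta_pos": [0,0,-3],"twist": 0},{"gripper": 5.5,"delta_pos": [0,0,-4],"twist": 0},{"gripper": 5.5,"delta_pos": [0,0,-5],"twist": 0},{"gripper": 7.5,"delta_pos": [-5,0,0],"twist": 0},{"gripper": 7.5,"delta_pos": [-5,0,0],"twist": 0},{"gripper": 7.5,"delta_pos": [-5,0,0],"twist": 0},{"gripper": 7.5,"delta_pos": [-5,3,0],"twist": 0},{"gripper": 7.5,"delta_pos": [-5,4,0],"twist": 0},{"gripper": 7.5,"delta_pos": [-5,4,0],"twist": 0},{"gripper": 7.5,"delta_pos": [-0.1,4,0],"twist": 0},{"gripper": 7.5,"delta_pos": [0,0,0],"twist": 0},{"gripper": 7.5,"delta_pos": [0,0,0],"twist": 0},{"gripper": 7.5,"delta_pos": [0,0,0],"twist": 0}])

```text
t: 20.1
eef_pos: [0.5723, -0.3404, 0.2272]
tool_rot: [-2.462, -1.951, 0.0]
force: [-0.8, 0.8, 0.3]
width: 0.075
grip_force: 0.0
```

```bash
python3 - <<'E'
from h import *
np.set_printoptions(precision=4,suppress=True)
c=snap("wrist");P=cloud(c);z=P[...,2]
m=(z>.062)&(z<.078)&(np.hypot(P[...,0]-.5745,P[...,1]+.3445)<.045); q=P[m]
C,r=cv2.minEnclosingCircle((q[:,:2]*1000).astype(np.float32))
print(m.sum(),C,r,np.median(q[:,2])); go([C[0]/1000,C[1]/1000,.036])
a=snap("top");s=snap("side")
cv2.imwrite("pics/b5.png",np.hstack([cv2.resize(a["pixels"][170:270,180:280,::-1],(400,400),interpolation=cv2.INTER_CUBIC),cv2.resize(s["pixels"][130:260,170:300,::-1],(400,400),interpolation=cv2.INTER_CUBIC)]))
P=cloud(a); 
d=np.hypot(P[...,0]-.496,P[...,1]+.017)<.02; print("z in bore",np.nanpercentile(P[d][:,2],[5,25,50,75,95]))
E
```

```text
2711 (576.5115966796875, -346.14947509765625) 27.013877868652344 0.0703440498389557
pos [ 0.5724 -0.3405  0.2273] yaw_y -0.231 q [-0.63  0.35  0.07  1.29 -0.    1.17] F [ 0.4  0.5 -0.1] w 0.0745 g 0.0 t 20.1 | delta cm [-0.46  0.54 19.13] 
z in bore [0.0705 0.073  0.0748 0.0767 0.079 ]
```

View pics/b5.png

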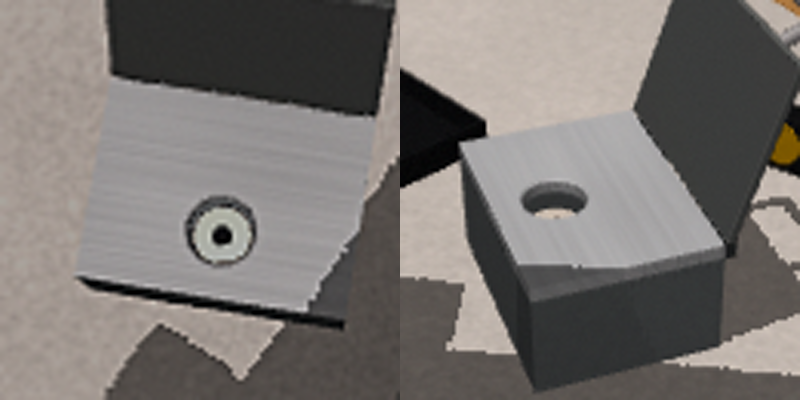

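The thin roll is down inside the box: its top reads z = 0.075 under the bore at (221,233), and the lid is still on its stop. Now the thick roll.

Call:
carry_out(commands=[{"gripper": 7.8,"delta_pos": [-0.4,0.5,2],"twist": 0},{"gripper": 7.8,"delta_pos": [0,0,4],"twist": 0},{"gripper": 7.8,"delta_pos": [0,0,4],"twist": 0},{"gripper": 7.8,"delta_pos": [0,0,4],"twist": 0},{"gripper": 7.8,"delta_pos": [0,0,3],"twist": 0},{"gripper": 7.8,"delta_pos": [0,0,2],"twist": 0},{"gripper": 7.8,"delta_pos": [0,0,0],"twist": 0},{"gripper": 4.5,"delta_pos": [0,0,0],"twist": 0},{"gripper": 4.5,"delta_pos": [0,0,0],"twist": 0},{"gripper": 4.5,"delta_pos": [0,0,0],"twist": 0},{"gripper": 4.5,"delta_pos": [0,0,0],"twist": 0},{"gripper": 4.5,"delta_pos": [0,0,0],"twist": 0},{"gripper": 4.5,"delta_pos": [0,0,0],"twist": 0}], newtons=25)

```text
t: 21.88
eef_pos: [0.5784, -0.3472, 0.0388]
tool_rot: [2.46, 1.949, 0.001]
force: [0.4, -0.7, 5.8]
width: 0.0534
grip_force: 27.2
```

Call:
carry_out(commands=[{"gripper": 4.5,"delta_pos": [0,0,-1],"twist": 0},{"gripper": 4.5,"delta_pos": [0,0,-5],"twist": 0},{"gripper": 4.5,"delta_pos": [0,0,-5],"twist": 0},{"gripper": 4.5,"delta_pos": [0,-5,-5],"twist": 0},{"gripper": 4.5,"delta_pos": [0,-5,0],"twist": 0},{"gripper": 4.5,"delta_pos": [0,-5,0],"twist": 0},{"gripper": 4.5,"delta_pos": [0,-5,0],"twist": 0},{"gripper": 4.5,"delta_pos": [3,-4.9,0],"twist": 0},{"gripper": 4.5,"delta_pos": [4.9,0,0],"twist": 0},{"gripper": 4.5,"delta_pos": [4.9,0,0],"twist": 0},{"gripper": 4.5,"delta_pos": [4.9,0,0],"twist": 0},{"gripper": 4.5,"delta_pos": [4.9,0,0],"twist": 0},{"gripper": 4.5,"delta_pos": [4.9,0,0],"twist": 0},{"gripper": 4.5,"delta_pos": [4.9,0,0],"twist": 0},{"gripper": 4.5,"delta_pos": [4.9,0,0],"twist": 0},{"gripper": 4.5,"delta_pos": [4.9,0,0],"twist": 0},{"gripper": 4.5,"delta_pos": [4.9,0,0],"twist": 0},{"gripper": 4.5,"delta_pos": [4.9,0,0],"twist": 0},{"gripper": 4.5,"delta_pos": [4.9,0,0],"twist": 0},{"gripper": 4.5,"delta_pos": [0,0,0],"twist": 0}])

```text
t: 24.38
eef_pos: [0.4708, 0.2659, 0.191]
tool_rot: [-2.458, -1.955, -0.001]
force: [0.7, -0.4, -1.2]
width: 0.0535
grip_force: 27.1
```

```bash
python3 - <<'E'
from h import *
np.set_printoptions(precision=4,suppress=True)
go([.467,.267,.0438])
c=snap("wrist","w6.png");P=cloud(c);z=P[...,2]
m=(abs(z-P[...,2])<1)&(z>.215)&(z<.245)&(c["pixels"].min(2)>90); q=P[m]; print(m.sum(),q.mean(0) if len(q) else "")
E
```

```text
pos [0.4708 0.2659 0.191 ] yaw_y -0.227 q [ 0.39  0.15 -0.27  1.15  0.    2.19] F [ 0.7 -0.4 -1.2] w 0.0535 g 27.1 t 24.4 | delta cm [ 0.01 -0.39 14.72] 
13977 [0.4711 0.2694 0.2226]
```

View pics/w6.png

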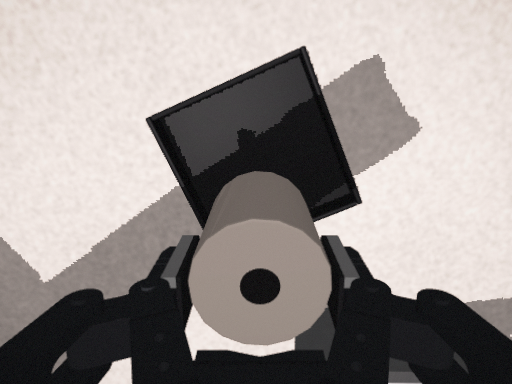

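The roll is held over the tray, which spans roughly (148..360, 48..230) in the picture. I'll lower it straight down.

Call:
carry_out(commands=[{"gripper": 4.5,"delta_pos": [0,-0.3,3],"twist": 0},{"gripper": 4.5,"delta_pos": [0,0,4],"twist": 0},{"gripper": 4.5,"delta_pos": [0,0,3],"twist": 0},{"gripper": 4.5,"delta_pos": [0,0,2],"twist": 0},{"gripper": 4.5,"delta_pos": [0,0,1],"twist": 0},{"gripper": 4.5,"delta_pos": [0,0,0.7],"twist": 0},{"gripper": 4.5,"delta_pos": [0,0,0.5],"twist": 0},{"gripper": 4.5,"delta_pos": [0,0,0.2],"twist": 0},{"gripper": 4.5,"delta_pos": [0,0,0],"twist": 0}])

```text
t: 25.55
eef_pos: [0.4679, 0.2641, 0.0474]
tool_rot: [2.462, 1.951, 0.001]
force: [-0.7, 0.2, -1.4]
width: 0.0531
grip_force: 27.1
```

Call:
carry_out(commands=[{"gripper": 4.5,"delta_pos": [0,0,0.15],"twist": 0},{"gripper": 4.5,"delta_pos": [0,0,0.15],"twist": 0},{"gripper": 4.5,"delta_pos": [0,0,0.1],"twist": 0},{"gripper": 4.5,"delta_pos": [0,0,0],"twist": 0},{"gripper": 4.5,"delta_pos": [0,0,0],"twist": 0}])

```text
t: 26.18
eef_pos: [0.4678, 0.2641, 0.0437]
tool_rot: [-2.462, -1.951, -0.001]
force: [-2.8, -0.9, 5.7]
width: 0.0529
grip_force: 27.5
```

Touching down at 5.7 N. Release and retreat.

Call:
carry_out(commands=[{"gripper": 6,"delta_pos": [0,0,0],"twist": 0},{"gripper": 7.5,"delta_pos": [0,0,0],"twist": 0},{"gripper": 7.5,"delta_pos": [0,0,0],"twist": 0},{"gripper": 7.5,"delta_pos": [0,0,0],"twist": 0},{"gripper": 7.5,"delta_pos": [0,0,-2],"twist": 0},{"gripper": 7.5,"delta_pos": [0,0,-4],"twist": 0},{"gripper": 7.5,"delta_pos": [0,0,-5],"twist": 0},{"gripper": 7.5,"delta_pos": [0,0,-5],"twist": 0},{"gripper": 7.5,"delta_pos": [5,0,0],"twist": 0},{"gripper": 7.5,"delta_pos": [5,0,0],"twist": 0},{"gripper": 7.5,"delta_pos": [5,0,0],"twist": 0},{"gripper": 7.5,"delta_pos": [5,0,0],"twist": 0},{"gripper": 7.5,"delta_pos": [0,0,0],"twist": 0},{"gripper": 7.5,"delta_pos": [0,0,0],"twist": 0},{"gripper": 7.5,"delta_pos": [0,0,0],"twist": 0}])

```text
t: 28.05
eef_pos: [0.5132, 0.4574, 0.2031]
tool_rot: [2.463, 1.949, -0.001]
force: [0.1, 0.0, 0.2]
width: 0.075
grip_force: 0.0
```

```bash
python3 - <<'E'
from h import *
s=snap("side","s7.png");P=cloud(s)
m=(np.hypot(P[...,0]-.467,P[...,1]-.267)<.05)&(P[...,2]>.06)
print(m.sum(),P[m].min(0),P[m].max(0)); go([.467,.267,.1])
E
```

```text
235 [0.43849193 0.23560349 0.06004917] [0.49159812 0.2942292  0.07796081]
pos [0.5133 0.4574 0.2033] yaw_y -0.232 q [ 0.63  0.4   0.09  1.26 -0.    2.44] F [ 0.8 -0.2 -0.1] w 0.0749 g 0.0 t 28.1 | delta cm [-19.6   -0.13  10.34]
```

View pics/s7.png

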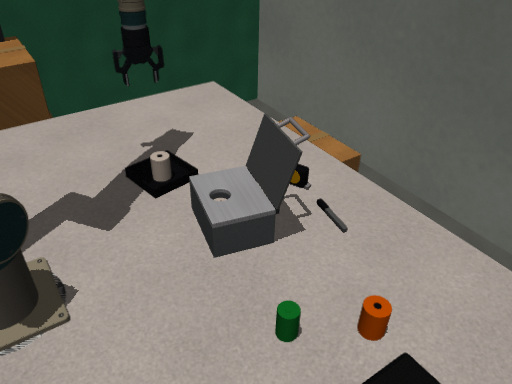

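The thick roll stands upright in the tray at (161,166) and the lid is open at (272,165). The tape, marker, green and orange rolls are where they were, and the gripper is clear of everything.

```bash
python3 -c "
from cell import robot
print(robot.sign_off())"
```

```text
the job is handed in; nothing more can be done
None
```

The job is done and handed in at about 28 s: the lid is open on its stop, the thin roll is inside the box, the thick roll stands upright in the tray, and the tape measure, marker and look-alikes were left alone.

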